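Set the tension screw of the swing-arm lamp

ROBOT

A 6-joint arm with a two-finger parallel gripper is mounted at the origin on the work surface. World frame = base frame: x ahead of the robot, y to its left, z up, the work surface at z = 0. Lengths are in mm, angles in rad, forces in N, time in s.
With the tool pointing down it reaches from about 275 to 1000 mm from the base axis. Payload 8.4 kg.
Tool frame: the origin (TCP) lies at the very end of the fingers, on their centre line; the grasp point (between the pads) lies 19 mm behind it; z points along the fingers, x is the direction in which the jaws open and shut, and the axes are right-handed (so a half turn about z gives the same grasp; the last joint's range is limited). The gripper opens to 85 mm and grips with 20 to 120 N. Pads are 22 mm wide; open, the fingers measure 114 mm over their backs; the gripper's body (76 mm by 85 mm) begins 54 mm behind the grasp point. The pads swing forward as they close: fully open they stand 13 mm farther back than shut.
Start: joints at [-1.25, 0.353, 1.633, -0, 1.155, -0.002], TCP at [198.263, -592.722, 231.281] pointing down, gripper open.
Joint ranges: [-2.63, 2.63], [-0.92, 2.1], [0.06, 2.66], [-1.3, 4.44], [0, 2.69], [-3.02, 3.02]. Speed limits (rad/s): [2.22, 2.22, 2.79, 3.14, 3.14, 3.14].

INTERFACE

Orientations are given as [roll, pitch, yaw] about the fixed x, y, z axes, in that order (R = Rz(yaw) Ry(pitch) Rx(roll)).
In Python, from rig import r gives the robot as it stands.
- The arm moves only by the tool arm_command, never from a script. Its argument "targets" is a list of rows, each a list of 6 numbers: the shift along the tool's x, y, z in m, then the turn, a rotation vector about the tool's x, y, z in rad. A call has 1 to 20 rows; each row shifts and turns the commanded pose from where the row before left it, along the tool's axes as they then stand; what a row does not reach is not made up. A row lasts 1/12 s, in which the tool goes at most 41.7 mm and 7.16 degrees, less where a joint would pass 70% of its speed; a pose out of reach is approached as far as the arm can. A call is refused whole if a number of a shift passes 0.0417 or a number of a turn 0.125, either way. A call with a gripper value outside its range is refused whole. "fingers" is the finger opening in m, from 0 to 0.0854, set as the call begins (left out, the last holds). The fingers move at their own pace and stop on an object; "squeeze" is the grip in N (left out, the last holds). Time passes only in rows, so rows that do not move let the fingers close. It gives the time, the measured TCP pose, the force and the opening at its end, in the units of the state.
- r.sense(): the state, without advancing time (a new reading comes with each control period).
- r.grab_frame(name): name is "side" or "top" or "wrist"; returns a dict with "image" (420x560x3 uint8, blue, green, red), "fx", "fy", "cx", "cy" (pixels), "xyz" and "orientation" of the camera in the world. Camera axes: x right, y down, z forward; pixel columns grow to the right and rows downward; lengths in mm; the calibration is good to about 2 mm. A picture is of the moment at which its call begins. There is no depth.
- r.sign_off(): hands the job in, once; it reports no verdict.
The state is a dict: "clock": time; "qpos": joint angles; "qvel": joint speeds; "joint_efforts": joint torques, N m; "eef_pos": TCP position; "tcp_rot": TCP orientation; "contact_force": force on the tool from outside, world axes, zero at the start; "wrist_torque": the same for the moment, N m; "opening": opening from 0.0 (shut) to 1.0 (fully open).
Only numpy, scipy, OpenCV 4.12 (cv2) and the standard library are available. Lean on these libraries where they do the work, as an engineer would, in place of code of your own. Each camera call takes 0.05 s, during which the arm holds its last target.

TASK

The elbow of the clamp-on swing-arm lamp needs its drag set: turn the tension knob on top of the elbow clockwise until the screw bottoms, stopping as soon as you feel it so that the brass bush it runs in is not twisted round. Then back the screw off by a quarter of a turn from where it bottomed and let go, leaving the props on the table where they are.

Things in the scene. Friction and masses are not known exactly. Their poses are not given: they have to be found in the camera images.
- knob (a point): Centre of the tension knob's upright bar grip: ivory, 42 mm long (x axis), 12 mm wide (y), 24 mm tall, same both ways round, on a stem 18 mm thick, 19 mm tall above the brass bush. z is the vertical turning axis. Turns in place without rising, running drag 0.04 N m; clockwise from above tightens. Starts 0.11 to 0.35 turn short of bottoming; how the bar points when bottomed differs every time.
- bush_tab (a point): End of the small tab on the brass bush (30 mm wide, 8 mm tall, directly below the knob, top 30 mm below the knob's centre), 21 mm from the knob's axis. The screw runs in this bush and bottoms hard in it. The bush is only pressed into the elbow: it must stay put, but slips round if the bottomed screw is turned on with more than about 0.35 N m.
- shoe_face (a point): Centre of the underside of the friction shoe, a thin cork disc inside the elbow beneath the screw. The screw drives it: 1.5 mm down per turn clockwise, up again when backed off. It lies 0.15 to 0.55 mm above the elbow disc at the start and reaches it when the screw bottoms.
- elbow_disc (a point): Centre of the top face of the elbow disc (42 mm diameter, fixed), below the knob and the shoe, 93.5 mm above the table. x points along the lamp's steel lower arm (22 mm wide, 200 mm long, its top 112 mm above the table, fixed), from the elbow to the clamp post; a second steel arm lies folded below it.
- teacup_mid (a point): Middle of a white china teacup, 82 mm wide, 60 mm tall, standing on the table. A bystander.
- goblet_mid (a point): Middle of a pewter goblet, 72 mm wide, 140 mm tall, standing on the table. A bystander.
- candlestick_mid (a point): Middle of a brass candlestick, 96 mm wide at the foot, 190 mm tall, standing on the table. A bystander.
- mirror_mid (a point): Middle of a wooden hand mirror lying on the table, 230 mm long along its y axis, 110 mm wide, 14 mm thick. A bystander.

How it is judged (in metres and radians):
On the way, in this order (a step that is already met when the one before it is completed fails the run):
1. the screw is bottomed (within 7 degrees of its hard stop) (z of shoe_face in the frame of elbow_disc below 3e-05 m), for 0.1 s.
2. the screw is backed off a quarter turn (z of shoe_face in the frame of elbow_disc between 0.00029 and 0.00046 m), for 0.2 s.
At the end, for the whole second after the job is handed in: The screw stands 70 to 110 degrees back from where it bottomed (shoe 0.29 to 0.46 mm clear of the elbow disc), let go; the tab of the bush is within 2.5 mm (7 degrees) of its start; teacup, goblet, candlestick and mirror are each within 20 mm of their starts (all of step 2 and distance of each of teacup_mid, goblet_mid, candlestick_mid, mirror_mid from where it was at the start of the episode below 0.02 m and distance of bush_tab from where it was at the start of the episode below 0.0025 m); the robot touches nothing.
It fails at once if the bush is twisted round: its tab more than 2.5 mm (about 7 degrees) from its start (distance of bush_tab from where it was at the start of the episode above 0.0025 m).
It fails at once if the teacup is shifted more than 20 mm or knocked over (distance of teacup_mid from where it was at the start of the episode above 0.02 m or angle between teacup_mid's own z axis and vertical above 0.5 rad).
It fails at once if the goblet is shifted more than 20 mm or knocked over (distance of goblet_mid from where it was at the start of the episode above 0.02 m or angle between goblet_mid's own z axis and vertical above 0.5 rad).
It fails at once if the candlestick is shifted more than 20 mm or knocked over (distance of candlestick_mid from where it was at the start of the episode above 0.02 m or angle between candlestick_mid's own z axis and vertical above 0.5 rad).
It fails at once if the hand mirror is shifted more than 20 mm or knocked over (distance of mirror_mid from where it was at the start of the episode above 0.02 m or angle between mirror_mid's own z axis and vertical above 0.5 rad).
It also fails if it takes over 72 s, if anything falls off the work surface, if the arm or the gripper's body presses on something with over 40 N, if the wrist force passes 120 N, or if a joint passes its speed limit or range.

## Working session

There is one attempt and no reset: what is moved stays moved. The work goes in short steps, Python scripts to look and compute and a tool call to move; the robot and the scene stay as the last step left them, time stands still between calls to the robot, and variables do not carry over. Pictures are saved under pics/ and viewed, and the job is handed in when it is done.

Besides the shell and the picture viewer there is one more tool, called by a JSON object that holds its "api" and its "payload". arm_command: Moves the arm, as the interface text tells. Its arguments: {"type":"object","properties":{"targets":{"type":"array"},"fingers":{"type":"number"},"squeeze":{"type":"number"}},"required":["targets"]}

```bash
ls; mkdir -p pics; python3 - <<'E'
from rig import r
import cv2
s=r.sense(); print(s)
for n in ("top","side","wrist"):
    f=r.grab_frame(n); cv2.imwrite(f"pics/{n}0.png",f["image"]); print(n,{k:v for k,v in f.items() if k!="image"})
E
```

```text
pics
{'clock': 0.0, 'qpos': array([-1.25042151e+00,  3.53641158e-01,  1.63412754e+00, -1.71524190e-06,
        1.15521884e+00, -2.37513317e-03]), 'qvel': array([ 0.00024825, -0.00166167, -0.00088474,  0.00256576, -0.00189502,
       -0.00173105]), 'joint_efforts': array([-1.16084950e-03, -6.05252123e+01, -3.42065299e+01,  1.36686626e-05,
        9.38831217e-03,  9.88544372e-06]), 'eef_pos': array([ 198.09843864, -592.27054578,  230.56887584]), 'tcp_rot': array([-3.14159091e+00,  1.39488316e-03, -1.24804568e+00]), 'contact_force': array([-0.67286124,  0.46419775, -0.15281835]), 'wrist_torque': array([ 0.00102545, -0.00453586, -0.01908621]), 'opening': 0.9992789814260183}
top {'fx': 387.9144341499798, 'fy': 387.9144341499798, 'cx': 275.6002434991276, 'cy': 213.2484138475805, 'xyz': array([ 452.5776897 ,   44.91757522, 1184.27933434]), 'orientation': array([-3.03318619,  0.0052563 , -1.5528429 ])}
side {'fx': 439.5615242664305, 'fy': 439.5615242664305, 'cx': 272.7981406970238, 'cy': 207.48637141276288, 'xyz': array([373.49453238, 885.6583655 , 846.96570663]), 'orientation': array([-2.28806113e+00,  1.63137075e-04, -2.92182905e+00])}
wrist {'fx': 330.002967277376, 'fy': 330.002967277376, 'cx': 276.2670651315461, 'cy': 206.7610092340965, 'xyz': array([ 268.4494734 , -569.58213749,  373.44836967]), 'orientation': array([ 2.85138695e+00,  7.74323409e-04, -1.24799324e+00])}
```

View pics/top0.png

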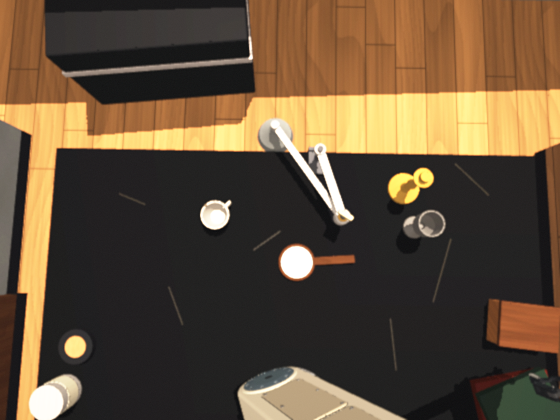

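View pics/side0.png

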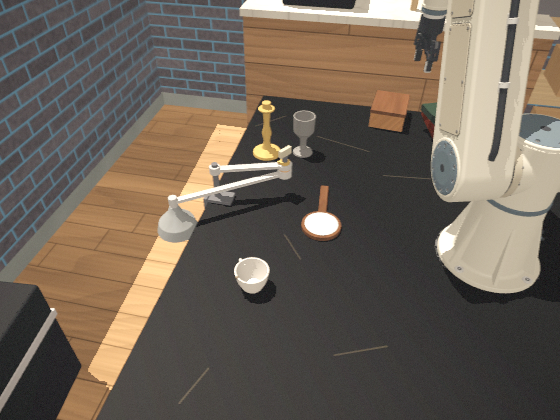

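View pics/wrist0.png

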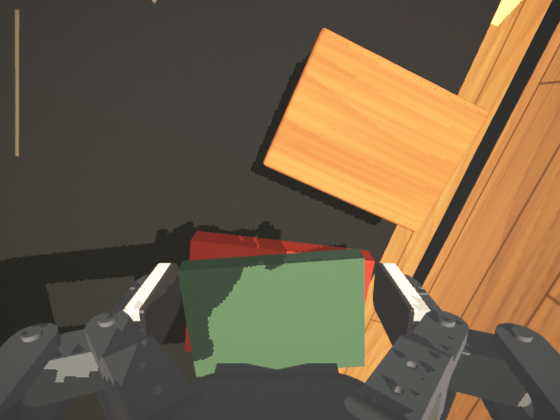

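```bash
python3 - <<'E'
import cv2
a=cv2.imread("pics/top0.png")[180:255,305:405]; cv2.imwrite("pics/top0c.png",cv2.resize(a,None,fx=8,fy=8,interpolation=cv2.INTER_CUBIC))
a=cv2.imread("pics/side0.png")[135:195,250:330]; cv2.imwrite("pics/side0c.png",cv2.resize(a,None,fx=10,fy=10,interpolation=cv2.INTER_CUBIC))
E
```

```text
(no output)
```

View pics/top0c.png

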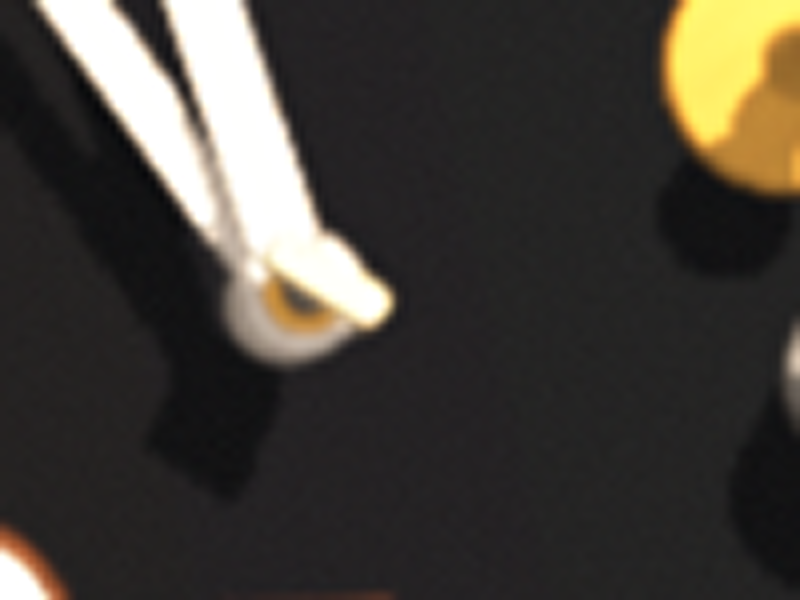

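View pics/side0c.png

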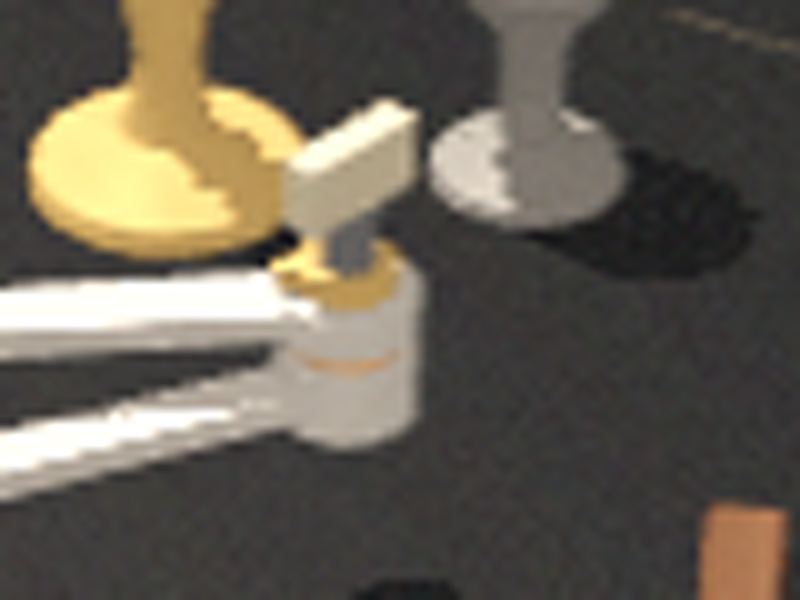

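The top view shows the bar at about (346, 215), pointing toward the lower right. The side view shows its centre at about (285, 151). I'll triangulate from these two.

```bash
cat > h.py <<'E'
import numpy as np, cv2
from scipy.spatial.transform import Rotation as R
from rig import r
def ray(f,u,v):
    d=R.from_euler('xyz',f["orientation"]).apply([(u-f["cx"])/f["fx"],(v-f["cy"])/f["fy"],1]); return np.array(f["xyz"]),d/np.linalg.norm(d)
def atz(f,u,v,z):
    o,d=ray(f,u,v); return o+d*(z-o[2])/d[2]
def tri(rays):
    A=np.zeros((3,3));b=np.zeros(3)
    for o,d in rays:
        P=np.eye(3)-np.outer(d,d);A+=P;b+=P@o
    x=np.linalg.solve(A,b); return x,[np.linalg.norm(np.cross(x-o,d)) for o,d in rays]
def proj(f,p):
    c=R.from_euler('xyz',f["orientation"]).inv().apply(np.array(p)-f["xyz"]); return f["cx"]+f["fx"]*c[0]/c[2],f["cy"]+f["fy"]*c[1]/c[2]
E
python3 - <<'E'
from h import *
t=r.grab_frame("top");s=r.grab_frame("side")
def T(x,y):return ray(t,305+x/8-.5,180+y/8-.5)
def S(x,y):return ray(s,250+x/10-.5,135+y/10-.5)
# top-face ends
for a,b in (((268,250),(290,175)),((388,305),(400,108)),((330,280),(347,141))):
    print(tri([T(*a),S(*b)]))
print("top pts at z=162",[atz(t,305+x/8-.5,180+y/8-.5,160)[:2].round(1) for x,y in((268,250),(388,305))])
for n,p in dict(cup=(215,214),gob=(432,224),candle=(425,178),lampfar=(320,150),gbase=(413,227),cbase=(404,189)).items():
    print(n,atz(t,*p,{'gob':140,'candle':190,'cup':60,'lampfar':112}.get(n,0)))
E
```

```text
(array([ 576.78763845, -112.52184116,  161.99586183]), [np.float64(3.5406352414654334), np.float64(3.5406352414654485)])
(array([ 556.36409483, -152.56464193,  161.81217574]), [np.float64(0.7086351010552309), np.float64(0.7086351010553624)])
(array([ 566.04667154, -133.26603109,  161.53393366]), [np.float64(2.3856952871935815), np.float64(2.3856952871933883)])
top pts at z=162 [array([ 573.5, -113.3]), array([ 555.8, -153. ])]
cup [569.53464716 229.74301743  60.        ]
gob [ 544.30589696 -369.37559017  140.        ]
candle [ 659.55326144 -334.45491986  190.        ]
lampfar [751.30356844 -69.71335347 112.        ]
gbase [ 546.3961445  -366.79681458    0.        ]
cbase [ 663.499218  -341.4580642    0.       ]
```

The knob is at about (566, -133), with its centre near z 150 and its bar at about 65°. Next I'll work out the move to above it.

```bash
cat >> h.py <<'E'
def delta(p,yawdeg):
    """tool-frame shift (mm) and tool z turn (deg) from measured pose to p, yaw"""
    s=r.sense(); Rt=R.from_euler('xyz',s["tcp_rot"]); d=Rt.inv().apply(np.array(p)-s["eef_pos"])
    rv=(Rt.inv()*R.from_euler('xyz',[np.pi,0,np.deg2rad(yawdeg)])).as_rotvec()
    print("shift",d.round(1),"turn rad",rv.round(4)); return d,rv
def st():
    s=r.sense(); print("t %.2f p %s rot %s F %s M %s op %.3f q6 %.3f"%(s["clock"],s["eef_pos"].round(2),np.rad2deg(s["tcp_rot"]).round(2),s["contact_force"].round(2),s["wrist_torque"].round(4),s["opening"],s["qpos"][5])); return s
E
python3 -c "
from h import *
st(); delta([566,-133,250],-25)"
```

```text
t 0.25 p [ 198.21 -592.52  230.95] rot [-1.80e+02  4.00e-02 -7.15e+01] F [-0.29  0.51  0.83] M [-0.0112 -0.0155 -0.0335] op 1.003 q6 -0.002
shift [-319.1 -494.6  -18.8] turn rad [-3.000e-04  6.000e-04 -8.116e-01]
```

{"api": "arm_command", "payload": {"targets": [[-0.02,-0.031,-0.0012,0,0,0],[-0.02,-0.031,-0.0012,0,0,0],[-0.02,-0.031,-0.0012,0,0,0],[-0.02,-0.031,-0.0012,0,0,0],[-0.02,-0.031,-0.0012,0,0,0],[-0.02,-0.031,-0.0012,0,0,0],[-0.02,-0.031,-0.0012,0,0,0],[-0.02,-0.031,-0.0012,0,0,0],[-0.02,-0.031,-0.0012,0,0,0],[-0.02,-0.031,-0.0012,0,0,0],[-0.02,-0.031,-0.0012,0,0,0],[-0.02,-0.031,-0.0012,0,0,0],[-0.02,-0.031,-0.0012,0,0,0],[-0.02,-0.031,-0.0012,0,0,0],[-0.02,-0.031,-0.0012,0,0,0],[-0.02,-0.031,-0.0012,0,0,0]]}}

```text
clock: 1.58
eef_pos: [568.0, -130.2, 250.6]
tcp_rot: [-3.142, -0.0, -1.248]
contact_force: [-0.4, -0.2, 0.2]
opening: 1.003
```

{"api": "arm_command", "payload": {"targets": [[0,0,0,0,0,-0.1015],[0,0,0,0,0,-0.1015],[0,0,0,0,0,-0.1015],[0,0,0,0,0,-0.1015],[0,0,0,0,0,-0.1015],[0,0,0,0,0,-0.1015],[0,0,0,0,0,-0.1015],[0,0,0,0,0,-0.1015],[0,0,0,0,0,0],[0,0,0,0,0,0],[0,0,0,0,0,0]]}}

```text
clock: 2.5
eef_pos: [567.1, -131.9, 250.5]
tcp_rot: [3.142, 0.0, -0.439]
contact_force: [-0.5, -0.2, 0.3]
opening: 1.003
```

```bash
python3 - <<'E'
from h import *
st()
f=r.grab_frame("wrist"); cv2.imwrite("pics/w1.png",f["image"])
print(proj(f,[566,-133,161.5]), f["xyz"],f["orientation"])
E
```

```text
t 2.50 p [ 567.09 -131.9   250.46] rot [ 1.800e+02  1.000e-02 -2.517e+01] F [-0.54 -0.18  0.29] M [-0.0073  0.0277 -0.0116] op 1.003 q6 0.208
(np.float64(273.9043833235167), np.float64(213.67075474843352)) [599.20715754 -66.1125363  393.2544141 ] [ 2.85087490e+00 -5.84019270e-04 -4.39286361e-01]
```

View pics/w1.png

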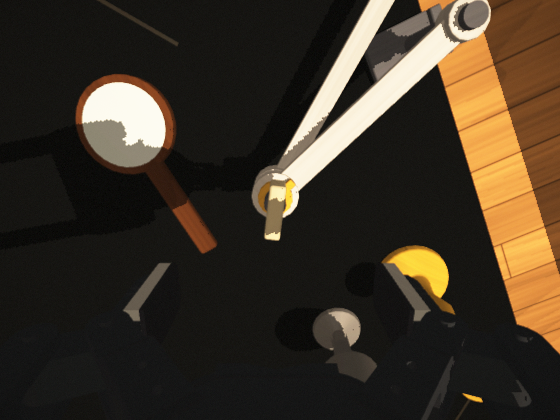

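```bash
python3 - <<'E'
import cv2
a=cv2.imread("pics/w1.png")[160:250,230:330]; a=cv2.convertScaleAbs(a,alpha=1.0)
cv2.imwrite("pics/w1c.png",cv2.resize(a,None,fx=6.6,fy=6.6,interpolation=cv2.INTER_CUBIC))
E
```

```text
(no output)
```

View pics/w1c.png

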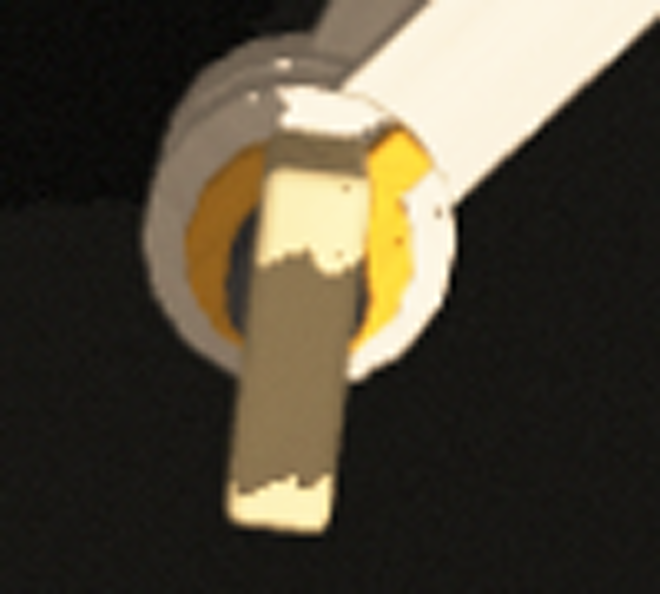

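```bash
python3 - <<'E'
from h import *
f=r.grab_frame("wrist")
def W(x,y,z=161.5):return atz(f,230+x/6.6-.5,160+y/6.6-.5,z)
a,b=W(317,175),W(278,528); m=W(297.5,351)
P=[W(*p) for p in((267,172),(369,175),(228,525),(329,530))]
print((a+b)/2,np.linalg.norm(a-b),np.rad2deg(np.arctan2(*(a-b)[1::-1])), np.mean(P,0))
print(np.rad2deg(np.arctan2(*(P[0]-P[2])[1::-1])),np.rad2deg(np.arctan2(*(P[1]-P[3])[1::-1])))
print('bush centre z119.5',W(300,240,119.5),'disc top z?',W(303,232,112))
E
```

```text
[ 566.49877708 -133.01454174  161.5       ] 41.633358233912155 58.770513547318295 [ 566.62417674 -132.94696137  161.5       ]
58.39562057214025 59.0369050659168
bush centre z119.5 [ 567.65972502 -131.01283011  119.5       ] disc top z? [ 567.62782019 -131.96363305  112.        ]
```

```bash
python3 -c "
from h import *
st(); delta([566.5,-133,133],-31.2)"
```

```text
t 2.60 p [ 567.12 -131.91  250.47] rot [-180.     0.   -25.1] F [-0.82 -0.39 -1.19] M [ 0.0268 -0.0294  0.0446] op 0.998 q6 0.207
shift [-1.000e-01  1.300e+00  1.175e+02] turn rad [-0.      0.      0.1064]
```

{"api": "arm_command", "payload": {"targets": [[0,0.0013,0,0,0,0.1064],[0,0,0.0147,0,0,0],[0,0,0.0147,0,0,0],[0,0,0.0147,0,0,0],[0,0,0.0147,0,0,0],[0,0,0.0147,0,0,0],[0,0,0.0147,0,0,0],[0,0,0.0147,0,0,0],[0,0,0.0147,0,0,0],[0,0,0,0,0,0],[0,0,0,0,0,0]], "fingers": 0.05}}

```text
clock: 3.52
eef_pos: [566.1, -133.0, 132.4]
tcp_rot: [3.141, 0.002, -0.543]
contact_force: [0.2, -1.3, 0.5]
opening: 0.583
```

```bash
python3 - <<'E'
from h import *
for i in range(3):
    st(); f=r.grab_frame("wrist")
delta([566.5,-133,133],-31.2)
cv2.imwrite("pics/w2.png",f["image"])
print(proj(f,[566.5,-133,161.5]))
E
```

```text
t 3.52 p [ 566.12 -132.99  132.44] rot [ 1.7997e+02  9.0000e-02 -3.1130e+01] F [ 0.17 -1.32  0.5 ] M [ 0.0038 -0.042  -0.0045] op 0.583 q6 0.310
t 3.57 p [ 566.75 -133.12  133.25] rot [180.     0.   -31.12] F [0.1  0.47 0.41] M [-0.0378 -0.0031  0.0134] op 0.586 q6 0.310
t 3.62 p [ 567.16 -133.22  133.76] rot [-1.7998e+02 -6.0000e-02 -3.1110e+01] F [-0.09 -0.18  0.1 ] M [ 0.0167  0.0152 -0.0497] op 0.589 q6 0.310
shift [-0.8  0.2  0.9] turn rad [-0.0005 -0.0015  0.0018]
(np.float64(271.8232722458566), np.float64(300.75297194630855))
```

View pics/w2.png

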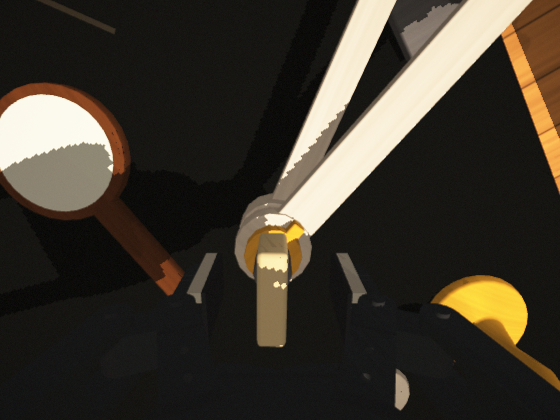

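```bash
python3 - <<'E'
import cv2
a=cv2.imread("pics/w2.png")[220:360,190:370]; a=cv2.convertScaleAbs(a,alpha=1.3,beta=15)
cv2.imwrite("pics/w2c.png",cv2.resize(a,None,fx=4.25,fy=4.25,interpolation=cv2.INTER_CUBIC))
E
```

```text
(no output)
```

View pics/w2c.png

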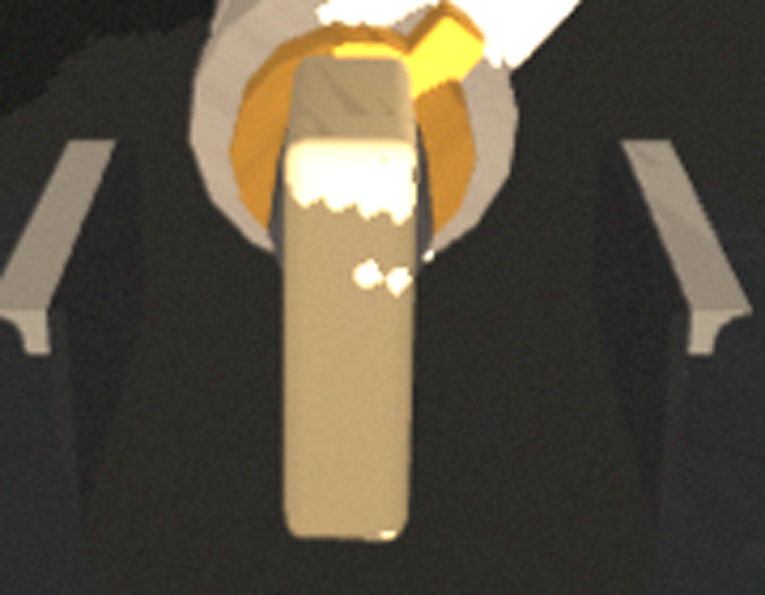

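{"api": "arm_command", "payload": {"targets": [[-0.001,0,0,0,0,0],[0,0,0,0,0,0],[0,0,0,0,0,0],[0,0,0,0,0,0]]}}

```text
clock: 4.0
eef_pos: [565.9, -132.6, 133.2]
tcp_rot: [-3.141, -0.001, -0.542]
contact_force: [0.5, -0.6, 0.2]
opening: 0.589
```

```bash
python3 - <<'E'
from h import *
for i in range(4):
    s=st(); f=r.grab_frame("wrist")
print(proj(f,[566.5,-133,161.5]),proj(f,[*s["eef_pos"][:2],161.5]))
cv2.imwrite("pics/w3c.png",cv2.resize(cv2.convertScaleAbs(f["image"][220:360,190:370],alpha=1.3,beta=15),None,fx=4.25,fy=4.25,interpolation=cv2.INTER_CUBIC))
E
```

```text
t 4.00 p [ 565.88 -132.59  133.25] rot [-1.7999e+02 -3.0000e-02 -3.1080e+01] F [ 0.47 -0.6   0.15] M [ 0.0554 -0.0239  0.0169] op 0.589 q6 0.310
t 4.05 p [ 565.81 -132.57  133.13] rot [-1.7999e+02 -2.0000e-02 -3.1080e+01] F [-0.14 -0.93 -0.56] M [-0.0388  0.0424  0.0364] op 0.584 q6 0.310
t 4.10 p [ 565.79 -132.58  133.05] rot [-1.800e+02 -1.000e-02 -3.108e+01] F [ 0.11 -0.64 -0.13] M [-0.053   0.005   0.0266] op 0.583 q6 0.310
t 4.15 p [ 565.74 -132.56  132.96] rot [-180.     -0.    -31.08] F [ 0.24  0.45 -0.04] M [-0.0092 -0.0366 -0.0021] op 0.586 q6 0.310
(np.float64(275.59266893746906), np.float64(301.4860670775333)) (np.float64(273.3829000672939), np.float64(301.51676356854705))
```

View pics/w3c.png

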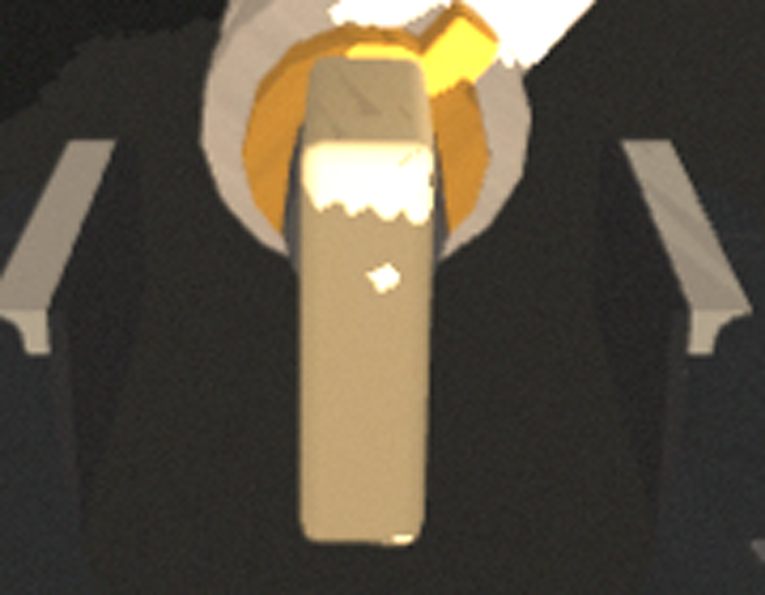

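Bar and jaws are centred on each other to about 0.3 mm: the bar is at column 365 in the crop and the jaw midpoint at 369. I'll close gently.

{"api": "arm_command", "payload": {"targets": [[0,0,0,0,0,0],[0,0,0,0,0,0],[0,0,0,0,0,0],[0,0,0,0,0,0],[0,0,0,0,0,0],[0,0,0,0,0,0],[0,0,0,0,0,0],[0,0,0,0,0,0]], "fingers": 0, "squeeze": 20}}

```text
clock: 4.87
eef_pos: [565.6, -132.5, 132.9]
tcp_rot: [3.142, 0.0, -0.542]
contact_force: [-1.8, 1.6, 3.6]
opening: 0.192
```

```bash
python3 - <<'E'
from h import *
st();f=r.grab_frame("wrist");st();f=r.grab_frame("wrist");st()
cv2.imwrite("pics/w4.png",f["image"])
E
```

```text
t 4.87 p [ 565.56 -132.48  132.92] rot [ 1.800e+02  2.000e-02 -3.108e+01] F [-1.84  1.57  3.56] M [ 0.2496  0.4695 -0.0363] op 0.192 q6 0.310
t 4.92 p [ 565.55 -132.47  132.9 ] rot [ 1.800e+02  2.000e-02 -3.108e+01] F [-2.95  1.38  2.82] M [ 0.1961  0.4583 -0.0169] op 0.189 q6 0.310
t 4.97 p [ 565.58 -132.47  132.91] rot [ 1.800e+02  2.000e-02 -3.108e+01] F [-1.79  1.63  3.37] M [0.3034 0.5025 0.0233] op 0.195 q6 0.310
```

View pics/w4.png

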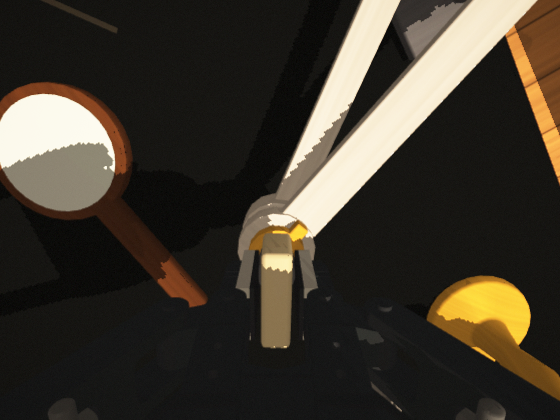

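Opening 0.19 × 85 is about 16 mm, which is more than the 12 mm bar. The fingertips are pinching the 18 mm stem, so I'll open, rise 9 mm and regrip on the bar alone.

{"api": "arm_command", "payload": {"targets": [[0,0,0,0,0,0],[0,0,0,0,0,0],[0,0,0,0,0,0],[0,0,-0.0045,0,0,0],[0,0,-0.0045,0,0,0],[0,0,0,0,0,0],[0,0,0,0,0,0],[0,0,0,0,0,0]], "fingers": 0.035, "squeeze": 20}}

```text
clock: 5.63
eef_pos: [565.8, -132.6, 142.0]
tcp_rot: [-3.142, -0.0, -0.542]
contact_force: [0.5, -0.1, -0.9]
opening: 0.412
```

{"api": "arm_command", "payload": {"targets": [[0,0,0,0,0,0],[0,0,0,0,0,0],[0,0,0,0,0,0],[0,0,0,0,0,0],[0,0,0,0,0,0],[0,0,0,0,0,0],[0,0,0,0,0,0],[0,0,0,0,0,0]], "fingers": 0}}

```text
clock: 6.3
eef_pos: [565.5, -132.5, 141.9]
tcp_rot: [3.142, 0.0, -0.542]
contact_force: [-0.7, 1.3, 2.1]
opening: 0.136
```

```bash
python3 - <<'E'
from h import *
st();f=r.grab_frame("wrist");st();f=r.grab_frame("wrist");st()
cv2.imwrite("pics/w5.png",cv2.resize(cv2.convertScaleAbs(f["image"][220:360,190:370],alpha=1.5,beta=25),None,fx=4.25,fy=4.25,interpolation=cv2.INTER_CUBIC))
E
```

```text
t 6.30 p [ 565.54 -132.5   141.85] rot [ 1.800e+02  2.000e-02 -3.108e+01] F [-0.69  1.29  2.1 ] M [ 0.1486  0.3599 -0.0726] op 0.136 q6 0.310
t 6.35 p [ 565.51 -132.49  141.81] rot [ 1.7999e+02  3.0000e-02 -3.1080e+01] F [-2.71  0.61  1.3 ] M [ 0.2059  0.416  -0.0067] op 0.129 q6 0.310
t 6.40 p [ 565.52 -132.51  141.82] rot [ 1.7999e+02  3.0000e-02 -3.1080e+01] F [-2.8   1.13  2.47] M [ 0.1173  0.3855 -0.0173] op 0.135 q6 0.310
```

View pics/w5.png

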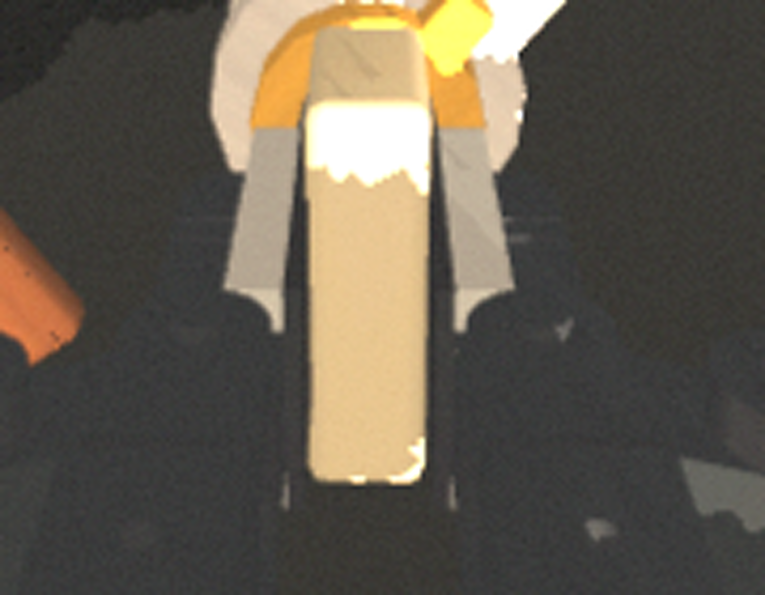

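The bar is gripped, with the opening at about 11.5 mm. I'll turn the first 30°, which is safely short of the 40° minimum, and check.

{"api": "arm_command", "payload": {"targets": [[-0.0003,0,0,0,0,0],[0,0,0,0,0,0.0436],[0,0,0,0,0,0.0436],[0,0,0,0,0,0.0436],[0,0,0,0,0,0.0436],[0,0,0,0,0,0.0436],[0,0,0,0,0,0.0436],[0,0,0,0,0,0.0436],[0,0,0,0,0,0.0436],[0,0,0,0,0,0.0436],[0,0,0,0,0,0.0436],[0,0,0,0,0,0.0436],[0,0,0,0,0,0.0436],[0,0,0,0,0,0],[0,0,0,0,0,0]]}}

```text
clock: 7.65
eef_pos: [565.4, -132.4, 141.8]
tcp_rot: [3.141, 0.0, -1.064]
contact_force: [-1.4, 0.3, 0.9]
opening: 0.136
```

```bash
python3 - <<'E'
from h import *
st();f=r.grab_frame("wrist");st();f=r.grab_frame("wrist");st()
cv2.imwrite("pics/w6.png",cv2.resize(cv2.convertScaleAbs(f["image"][200:360,180:380],alpha=1.5,beta=25),None,fx=3.75,fy=3.75,interpolation=cv2.INTER_CUBIC))
E
```

```text
t 7.65 p [ 565.38 -132.37  141.83] rot [ 1.7999e+02  1.0000e-02 -6.0980e+01] F [-1.42  0.34  0.94] M [ 0.1595  0.401  -0.0862] op 0.136 q6 0.832
t 7.70 p [ 565.41 -132.38  141.85] rot [ 1.7999e+02  1.0000e-02 -6.0970e+01] F [-2.24  0.53  2.07] M [ 0.1731  0.3648 -0.0711] op 0.133 q6 0.831
t 7.75 p [ 565.38 -132.39  141.84] rot [ 1.7999e+02  1.0000e-02 -6.0980e+01] F [-2.26  1.43  0.35] M [ 0.1411  0.3695 -0.0563] op 0.136 q6 0.832
```

View pics/w6.png

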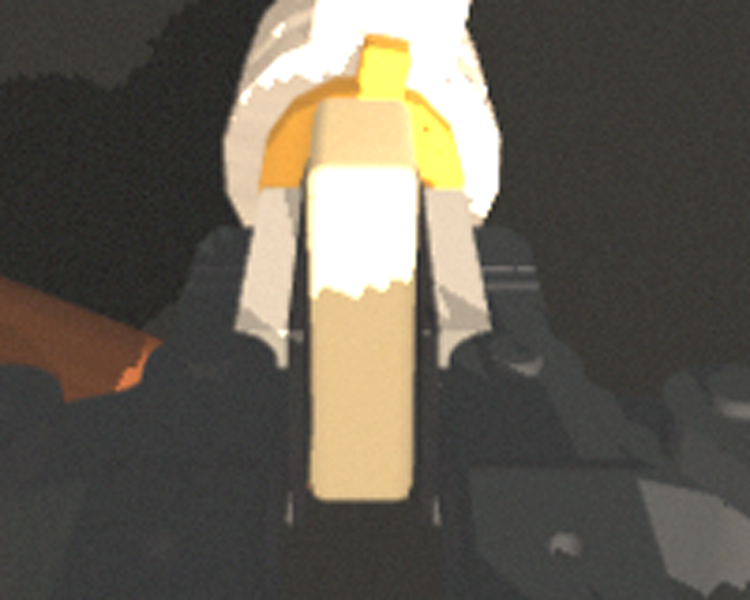

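```bash
cat > t.py <<'E'
from h import *
s=r.sense(); print("t %.2f yaw %.2f Mz %.3f j6 %.4f F %s op %.3f p %s"%(s["clock"],np.rad2deg(s["tcp_rot"][2]),s["wrist_torque"][2],s["joint_efforts"][5],s["contact_force"].round(1),s["opening"],s["eef_pos"].round(2)))
E
python3 t.py
```

```text
t 7.75 yaw -60.98 Mz -0.056 j6 -0.0283 F [-2.3  1.4  0.3] op 0.136 p [ 565.38 -132.39  141.84]
```

{"api": "arm_command", "payload": {"targets": [[0,0,0,0,0,0.02],[0,0,0,0,0,0.02],[0,0,0,0,0,0.02]]}}

```text
clock: 8.0
eef_pos: [565.4, -132.4, 141.8]
tcp_rot: [3.141, 0.0, -1.127]
contact_force: [-2.4, 0.6, 1.5]
opening: 0.138
```

```bash
python3 t.py
```

```text
t 8.00 yaw -64.60 Mz 0.041 j6 -0.3840 F [-2.4  0.6  1.5] op 0.138 p [ 565.37 -132.36  141.84]
```

{"api": "arm_command", "payload": {"targets": [[0,0,0,0,0,0.02],[0,0,0,0,0,0.02],[0,0,0,0,0,0.02]]}}

```text
clock: 8.25
eef_pos: [565.4, -132.4, 141.9]
tcp_rot: [3.141, 0.0, -1.188]
contact_force: [-2.4, 1.3, 1.9]
opening: 0.132
```

```bash
python3 t.py
```

```text
t 8.25 yaw -68.04 Mz 0.005 j6 -0.3541 F [-2.4  1.3  1.9] op 0.132 p [ 565.41 -132.37  141.86]
```

{"api": "arm_command", "payload": {"targets": [[0,0,0,0,0,0.03],[0,0,0,0,0,0.03],[0,0,0,0,0,0]]}}

```text
clock: 8.5
eef_pos: [565.4, -132.4, 141.8]
tcp_rot: [3.141, 0.0, -1.248]
contact_force: [-2.4, 1.3, 1.3]
opening: 0.135
```

```bash
python3 t.py
```

```text
t 8.50 yaw -71.50 Mz -0.007 j6 0.5284 F [-2.4  1.3  1.3] op 0.135 p [ 565.38 -132.37  141.84]
```

{"api": "arm_command", "payload": {"targets": [[0,0,0,0,0,0.02],[0,0,0,0,0,0.02],[0,0,0,0,0,0]]}}

```text
clock: 8.75
eef_pos: [565.4, -132.4, 141.8]
tcp_rot: [3.141, 0.0, -1.287]
contact_force: [-2.7, 1.7, 1.9]
opening: 0.132
```

```bash
python3 t.py
```

```text
t 8.75 yaw -73.75 Mz 0.028 j6 0.3437 F [-2.7  1.7  1.9] op 0.132 p [ 565.37 -132.37  141.84]
```

{"api": "arm_command", "payload": {"targets": [[0,0,0,0,0,0.03],[0,0,0,0,0,0.03],[0,0,0,0,0,0]]}}

```text
clock: 9.0
eef_pos: [565.4, -132.3, 141.8]
tcp_rot: [3.141, 0.0, -1.347]
contact_force: [-2.4, 2.3, 1.5]
opening: 0.141
```

```bash
python3 t.py
```

```text
t 9.00 yaw -77.17 Mz 0.023 j6 0.5285 F [-2.4  2.3  1.5] op 0.141 p [ 565.37 -132.34  141.84]
```

{"api": "arm_command", "payload": {"targets": [[0,0,0,0,0,0.03],[0,0,0,0,0,0.03],[0,0,0,0,0,0]]}}

```text
clock: 9.25
eef_pos: [565.4, -132.3, 141.9]
tcp_rot: [3.141, 0.0, -1.406]
contact_force: [-3.6, 2.0, 1.5]
opening: 0.132
```

```bash
python3 t.py
```

```text
t 9.25 yaw -80.55 Mz 0.007 j6 0.5348 F [-3.6  2.   1.5] op 0.132 p [ 565.39 -132.33  141.85]
```

{"api": "arm_command", "payload": {"targets": [[0,0,0,0,0,0.03],[0,0,0,0,0,0.03],[0,0,0,0,0,0]]}}

```text
clock: 9.5
eef_pos: [565.4, -132.3, 141.8]
tcp_rot: [3.141, 0.0, -1.465]
contact_force: [-2.5, 2.1, 1.2]
opening: 0.135
```

```bash
python3 t.py
```

```text
t 9.50 yaw -83.96 Mz 0.029 j6 0.5387 F [-2.5  2.1  1.2] op 0.135 p [ 565.37 -132.33  141.85]
```

{"api": "arm_command", "payload": {"targets": [[0,0,0,0,0,0.03],[0,0,0,0,0,0.03],[0,0,0,0,0,0]]}}

```text
clock: 9.75
eef_pos: [565.4, -132.3, 141.9]
tcp_rot: [3.141, 0.0, -1.525]
contact_force: [-3.2, 2.8, 1.4]
opening: 0.134
```

```bash
python3 t.py
```

```text
t 9.75 yaw -87.37 Mz 0.051 j6 0.5415 F [-3.2  2.8  1.4] op 0.134 p [ 565.38 -132.35  141.86]
```

{"api": "arm_command", "payload": {"targets": [[0,0,0,0,0,0.03],[0,0,0,0,0,0.03],[0,0,0,0,0,0]]}}

```text
clock: 10.0
eef_pos: [565.4, -132.3, 141.8]
tcp_rot: [3.141, 0.0, -1.585]
contact_force: [-2.6, 2.3, 2.9]
opening: 0.131
```

```bash
python3 t.py
```

```text
t 10.00 yaw -90.79 Mz -0.058 j6 0.5434 F [-2.6  2.3  2.9] op 0.131 p [ 565.37 -132.31  141.83]
```

{"api": "arm_command", "payload": {"targets": [[0,0,0,0,0,0.03],[0,0,0,0,0,0.03],[0,0,0,0,0,0]]}}

```text
clock: 10.25
eef_pos: [565.4, -132.3, 141.8]
tcp_rot: [3.141, 0.0, -1.644]
contact_force: [-2.2, 2.8, 2.0]
opening: 0.131
```

```bash
python3 t.py
```

```text
t 10.25 yaw -94.22 Mz -0.025 j6 0.5446 F [-2.2  2.8  2. ] op 0.131 p [ 565.4  -132.31  141.83]
```

{"api": "arm_command", "payload": {"targets": [[0,0,0,0,0,0.03],[0,0,0,0,0,0.03],[0,0,0,0,0,0]]}}

```text
clock: 10.5
eef_pos: [565.4, -132.3, 141.8]
tcp_rot: [3.141, 0.0, -1.704]
contact_force: [-3.0, 3.7, 2.5]
opening: 0.134
```

```bash
python3 t.py
```

```text
t 10.50 yaw -97.65 Mz 0.029 j6 0.5454 F [-3.   3.7  2.5] op 0.134 p [ 565.4  -132.28  141.84]
```

{"api": "arm_command", "payload": {"targets": [[0,0,0,0,0,0.03],[0,0,0,0,0,0.03],[0,0,0,0,0,0]]}}

```text
clock: 10.75
eef_pos: [565.4, -132.3, 141.8]
tcp_rot: [3.141, 0.0, -1.764]
contact_force: [-2.4, 3.1, 2.2]
opening: 0.132
```

```bash
python3 t.py;  python3 - <<'E'
from h import *
f=r.grab_frame("wrist")
cv2.imwrite("pics/w7.png",cv2.resize(cv2.convertScaleAbs(f["image"][200:360,180:380],alpha=1.5,beta=25),None,fx=3.75,fy=3.75,interpolation=cv2.INTER_CUBIC))
E
python3 t.py
```

```text
t 10.75 yaw -101.08 Mz -0.045 j6 0.5460 F [-2.4  3.1  2.2] op 0.132 p [ 565.36 -132.26  141.82]
t 10.80 yaw -101.01 Mz 0.001 j6 0.2742 F [-3.7  2.4  2.1] op 0.130 p [ 565.4  -132.29  141.83]
```

View pics/w7.png

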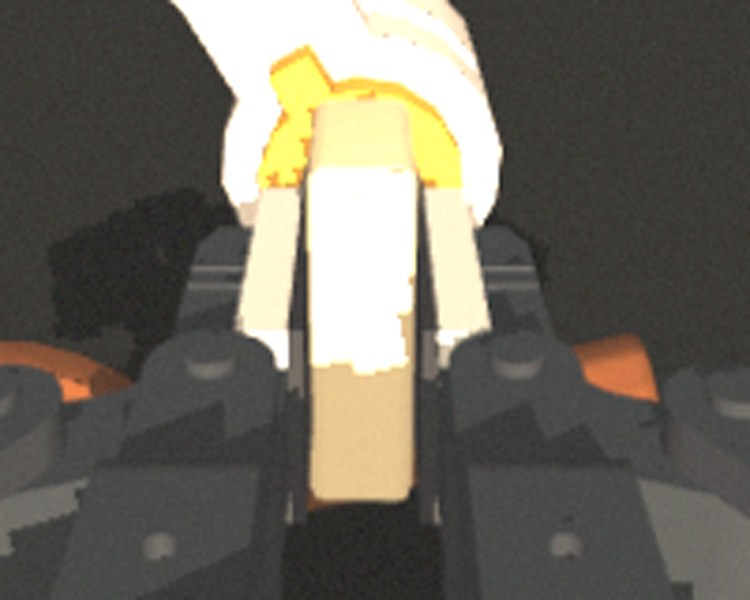

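The bar follows the jaws, and the bush tab stays fixed against the lamp arm. I'll continue.

{"api": "arm_command", "payload": {"targets": [[0,0,0,0,0,0.03],[0,0,0,0,0,0.03],[0,0,0,0,0,0]]}}

```text
clock: 11.05
eef_pos: [565.4, -132.3, 141.9]
tcp_rot: [3.141, 0.0, -1.825]
contact_force: [-3.1, 3.2, 1.8]
opening: 0.13
```

```bash
python3 t.py
```

```text
t 11.05 yaw -104.54 Mz -0.034 j6 0.5433 F [-3.1  3.2  1.8] op 0.130 p [ 565.41 -132.28  141.85]
```

{"api": "arm_command", "payload": {"targets": [[0,0,0,0,0,0.03],[0,0,0,0,0,0.03],[0,0,0,0,0,0]]}}

```text
clock: 11.3
eef_pos: [565.4, -132.3, 141.9]
tcp_rot: [3.141, 0.0, -1.884]
contact_force: [-3.5, 4.1, 1.3]
opening: 0.137
```

```bash
python3 t.py
```

```text
t 11.30 yaw -107.97 Mz -0.026 j6 0.5452 F [-3.5  4.1  1.3] op 0.137 p [ 565.41 -132.29  141.85]
```

{"api": "arm_command", "payload": {"targets": [[0,0,0,0,0,0.03],[0,0,0,0,0,0.03],[0,0,0,0,0,0]]}}

```text
clock: 11.55
eef_pos: [565.4, -132.3, 141.8]
tcp_rot: [3.141, 0.0, -1.944]
contact_force: [-2.6, 3.2, 1.2]
opening: 0.134
```

```bash
python3 t.py
```

```text
t 11.55 yaw -111.40 Mz 0.023 j6 0.5327 F [-2.6  3.2  1.2] op 0.134 p [ 565.37 -132.27  141.83]
```

{"api": "arm_command", "payload": {"targets": [[0,0,0,0,0,0.02],[0,0,0,0,0,0.02],[0,0,0,0,0,0]]}}

```text
clock: 11.8
eef_pos: [565.5, -132.3, 141.9]
tcp_rot: [3.142, 0.0, -1.984]
contact_force: [-2.5, 4.2, 1.5]
opening: 0.135
```

```bash
python3 t.py
```

```text
t 11.80 yaw -113.67 Mz 0.327 j6 0.6527 F [-2.5  4.2  1.5] op 0.135 p [ 565.46 -132.3   141.86]
```

Mz jumped to 0.33 N m, so the screw has bottomed. I'll ease off slightly, hold and recheck.

{"api": "arm_command", "payload": {"targets": [[0,0,0,0,0,-0.004],[0,0,0,0,0,0],[0,0,0,0,0,0]]}}

```text
clock: 12.05
eef_pos: [565.5, -132.3, 141.9]
tcp_rot: [3.142, 0.0, -1.979]
contact_force: [-2.6, 3.5, 2.1]
opening: 0.13
```

```bash
python3 t.py;  python3 - <<'E'
from h import *
f=r.grab_frame("wrist")
cv2.imwrite("pics/w8.png",cv2.resize(cv2.convertScaleAbs(f["image"][200:360,180:380],alpha=1.0,beta=5),None,fx=3.75,fy=3.75,interpolation=cv2.INTER_CUBIC))
E
python3 t.py
```

```text
t 12.05 yaw -113.38 Mz 0.182 j6 0.1865 F [-2.6  3.5  2.1] op 0.130 p [ 565.46 -132.32  141.86]
t 12.10 yaw -113.38 Mz 0.231 j6 0.1969 F [-2.8  3.9  2.1] op 0.135 p [ 565.44 -132.29  141.85]
```

View pics/w8.png

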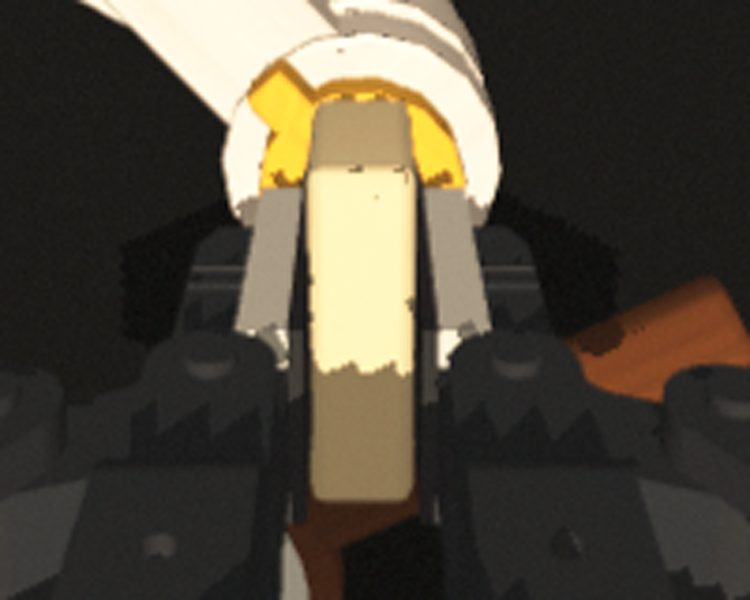

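Bottomed at yaw of about -113°: the static torque is 0.19 N m and the tab hasn't moved. Now I'll back off 90° to yaw of about -23°.

{"api": "arm_command", "payload": {"targets": [[0,0,0,0,0,-0.05],[0,0,0,0,0,-0.05],[0,0,0,0,0,-0.05],[0,0,0,0,0,-0.05],[0,0,0,0,0,-0.05],[0,0,0,0,0,-0.05],[0,0,0,0,0,-0.05],[0,0,0,0,0,-0.05],[0,0,0,0,0,-0.05],[0,0,0,0,0,-0.05],[0,0,0,0,0,-0.05],[0,0,0,0,0,-0.05],[0,0,0,0,0,-0.05],[0,0,0,0,0,-0.05],[0,0,0,0,0,-0.05],[0,0,0,0,0,-0.05]]}}

```text
clock: 13.43
eef_pos: [565.5, -132.4, 141.9]
tcp_rot: [-3.142, 0.0, -1.177]
contact_force: [-3.3, 3.3, 1.5]
opening: 0.137
```

{"api": "arm_command", "payload": {"targets": [[0,0,0,0,0,-0.05],[0,0,0,0,0,-0.05],[0,0,0,0,0,-0.05],[0,0,0,0,0,-0.05],[0,0,0,0,0,-0.05],[0,0,0,0,0,-0.05],[0,0,0,0,0,-0.05],[0,0,0,0,0,-0.05],[0,0,0,0,0,-0.05],[0,0,0,0,0,-0.05],[0,0,0,0,0,-0.05],[0,0,0,0,0,-0.05],[0,0,0,0,0,-0.05],[0,0,0,0,0,-0.05],[0,0,0,0,0,-0.05],[0,0,0,0,0,-0.027],[0,0,0,0,0,0],[0,0,0,0,0,0],[0,0,0,0,0,0],[0,0,0,0,0,0]]}}

```text
clock: 15.1
eef_pos: [565.6, -132.5, 141.8]
tcp_rot: [3.142, -0.0, -0.405]
contact_force: [-2.1, 2.0, 0.1]
opening: 0.134
```

```bash
python3 t.py;  python3 - <<'E'
from h import *
f=r.grab_frame("wrist")
cv2.imwrite("pics/w9.png",cv2.resize(cv2.convertScaleAbs(f["image"][200:360,180:380],alpha=1.0,beta=5),None,fx=3.75,fy=3.75,interpolation=cv2.INTER_CUBIC))
E
python3 t.py
```

```text
t 15.10 yaw -23.19 Mz 0.065 j6 0.0359 F [-2.1  2.   0.1] op 0.134 p [ 565.56 -132.5   141.85]
t 15.15 yaw -23.19 Mz 0.037 j6 0.0399 F [-1.5  2.2 -0.7] op 0.137 p [ 565.56 -132.5   141.86]
```

View pics/w9.png

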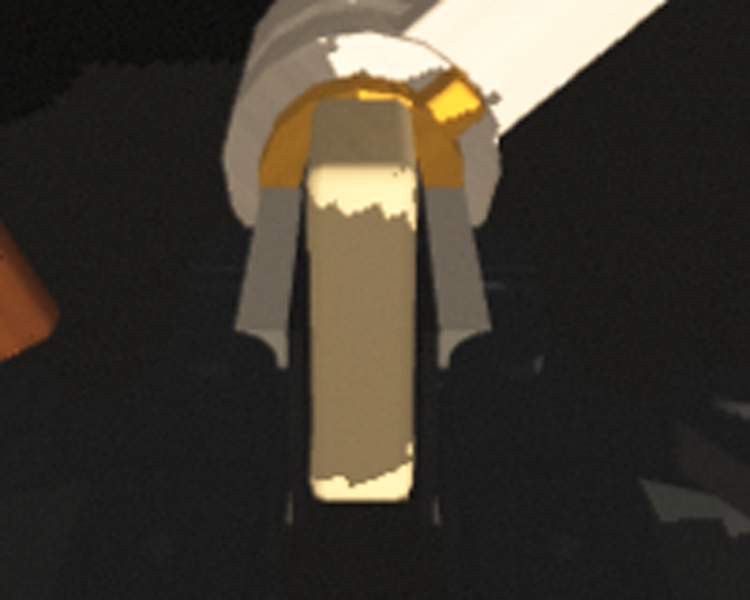

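The bar is still aligned with the jaws at yaw -23.2°. I'll release and rise straight up.

{"api": "arm_command", "payload": {"targets": [[0,0,0,0,0,0],[0,0,0,0,0,0],[0,0,0,0,0,0],[0,0,0,0,0,0],[0,0,0,0,0,0],[0,0,0,0,0,0]], "fingers": 0.05}}

```text
clock: 15.65
eef_pos: [565.6, -132.5, 142.0]
tcp_rot: [3.142, -0.0, -0.405]
contact_force: [-0.4, 0.7, -0.4]
opening: 0.582
```

{"api": "arm_command", "payload": {"targets": [[0,0,-0.01,0,0,0],[0,0,-0.015,0,0,0],[0,0,-0.015,0,0,0],[0,0,-0.015,0,0,0],[0,0,-0.015,0,0,0],[0,0,-0.015,0,0,0],[0,0,-0.015,0,0,0],[0,0,-0.01,0,0,0],[0,0,0,0,0,0],[0,0,0,0,0,0],[0,0,0,0,0,0],[0,0,0,0,0,0],[0,0,0,0,0,0],[0,0,0,0,0,0]]}}

```text
clock: 16.82
eef_pos: [565.2, -132.3, 251.2]
tcp_rot: [3.141, 0.001, -0.405]
contact_force: [-0.4, -0.2, -0.0]
opening: 0.585
```

```bash
python3 t.py;  python3 - <<'E'
from h import *
f=r.grab_frame("wrist");cv2.imwrite("pics/w10.png",f["image"])
cv2.imwrite("pics/w10c.png",cv2.resize(cv2.convertScaleAbs(f["image"][160:250,230:330],alpha=1.0,beta=5),None,fx=6.6,fy=6.6,interpolation=cv2.INTER_CUBIC))
np.savez("w10.npz",**f)
cv2.imwrite("pics/top1.png",r.grab_frame("top")["image"])
E
python3 t.py
```

```text
t 16.82 yaw -23.18 Mz 0.013 j6 -0.0001 F [-0.4 -0.2 -0. ] op 0.585 p [ 565.17 -132.34  251.17]
t 16.92 yaw -23.18 Mz 0.012 j6 -0.0001 F [-0.5 -0.6  0.5] op 0.586 p [ 565.32 -132.38  251.44]
```

View pics/w10c.png

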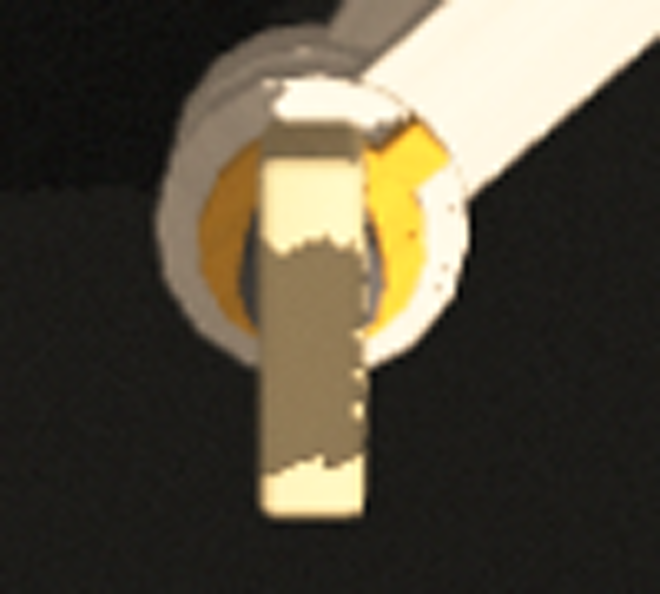

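View pics/top1.png

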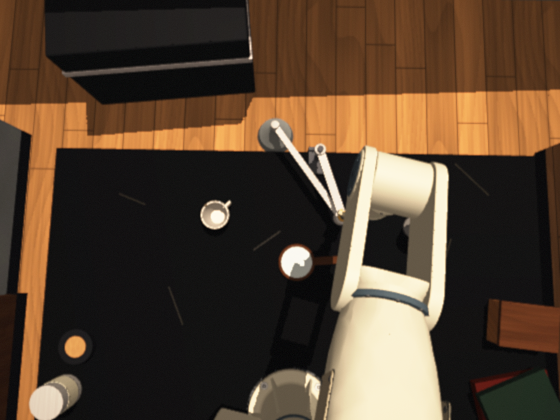

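```bash
python3 - <<'E'
from h import *
f=dict(np.load("w10.npz"))
def W(x,y,z,f=f):return atz(f,230+x/6.6-.5,160+y/6.6-.5,z)
a,b=W(313,157,161.5),W(313,517,161.5)
print("bar",np.rad2deg(np.arctan2(*(a-b)[1::-1])),(a+b)/2,np.linalg.norm(a-b))
g=dict(f); g["xyz"]=np.array([599.20715754,-66.1125363,393.2544141]);g["orientation"]=np.array([2.8508749,-5.8401927e-4,-.439286361])
print("tab now",W(436,142,119.5),"before",W(418,148,119.5,g))
st()
r.sign_off()
E
```

```text
bar 66.85123232029574 [ 566.69557242 -132.85183926  161.5       ] 42.18297978865136
tab now [ 586.65780978 -126.52369977  119.5       ] before [ 586.55072169 -126.40891596  119.5       ]
t 16.92 p [ 565.32 -132.38  251.44] rot [ 1.7999e+02  4.0000e-02 -2.3180e+01] F [-0.48 -0.57  0.53] M [-0.0686  0.0051  0.0116] op 0.586 q6 0.172
the job is handed in; nothing more can be done
```

The drag is set: I bottomed the screw, backed it off about a quarter turn, let go and handed the job in at 16.9 s. No verdict was reported.

- **Grip:** My first close pinched the 18 mm stem. I opened, rose 9 mm and gripped the bar alone at 20 N.
- **Bottoming:** I turned clockwise about 82° in small steps. The wrist torque then jumped to about 0.33 N m, just under the 0.35 N m at which the bush slips. After easing back 0.3° it held steady at about 0.2 N m, with the screw bottomed at a tool angle of about -113°.
- **Backing off:** I turned back to -23.2°, about 90° from where it bottomed, and released. I then rose about 110 mm. The last picture puts the bar at 66.9°, which matches that angle.
- **Bush:** The end of its tab reads within 0.2 mm of where it was at the start.
- **Props:** The teacup and mirror look unmoved from above. The arm hid the goblet and candlestick in the last top view, so I didn't check those two, but the tool stayed at least 175 mm from both while it worked.
- **Contact:** The last force reading was under 1 N, which is noise, so the robot is touching nothing.

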